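Turn the shaker's click-stop dial up four clicks and press start

ROBOT

A 7-joint arm with a two-finger parallel gripper is mounted at the origin on a cart in front of the work surface, level with it; the furniture and walls round the work are solid. World frame = base frame: x ahead of the robot, y to its left, z up, the work surface at z = 0. Lengths are in mm, angles in degrees, forces in N, time in s.
With the tool pointing down it reaches from about 400 to 850 mm from the base axis. Payload 4.5 kg.
Tool frame: the origin (TCP) lies on the mounting face of the last link; the fingertips stand 173 mm ahead of it and the grasp point (between the pads) lies 155 mm ahead of it; x points along the fingers, z is the direction in which the jaws open and shut, and the axes are right-handed (so a half turn about x gives the same grasp; the last joint's range is limited). The gripper opens to 85 mm and grips with 20 to 120 N. Pads are 22 mm wide; open, the fingers measure 114 mm over their backs; the gripper's body (76 mm by 85 mm) begins 54 mm behind the grasp point. The pads swing forward as they close: fully open they stand 13 mm farther back than shut.
Start: joints at [66.795, 39.483, -11.15, 89.685, 9.013, 51.709, -12.324], TCP at [265.557, -565.789, 404.717] pointing down, gripper open.
Joint ranges: [-172.22, 172.22], [-26.19, 119.32], [-84.43, 86.54], [7.71, 146.69], [-57.33, 237.33], [2.42, 119.75], [-152.13, 152.13]. Speed limits (degrees/s): [147.25, 147.25, 180, 180, 180, 180, 180].

INTERFACE

Orientations are given as a 3x3 rotation matrix whose columns are the frame's x, y, z axes.
In Python, from workcell import arm gives the robot as it stands.
- The arm moves only by the tool servo_tool, never from a script. Its argument "plan" is a list of rows, each an object with "jaw": the finger opening in m, from 0 to 0.0854; "delta_pos": the shift along the tool's x, y, z in m, a list of three; "roll": the turn about the tool's x in degrees. A call has 1 to 5 rows; each row is the pose to reach, as a shift and turn from the pose commanded when the call began, along the tool's axes at that moment; what a row does not reach only later rows make up. A row lasts 1/12 s, in which the tool goes at most 41.7 mm and 7.16 degrees, less where a joint would pass 70% of its speed; a pose out of reach is approached as far as the arm can. A call with a gripper value outside its range is refused whole. The fingers move at their own pace and stop on an object; the grip force is fixed at half the most. Time passes only in rows, so rows that repeat a pose let the fingers close. It gives the time, the measured TCP pose, the force and the opening at its end, in the units of the state.
- arm.get_state(): the state, without advancing time (a new reading comes with each control period).
- arm.capture(name): name is "scene" or "top"; returns the picture (384x512x3 uint8, red, green, blue); there is no depth.
- arm.get_calibration(name): a dict with "fx", "fy", "cx", "cy" (pixels), "world_from_camera" (4x4, takes a point from camera to world coordinates). Camera axes: x right, y down, z forward; pixel columns grow to the right and rows downward; lengths in mm; the calibration is good to about 2 mm. A picture is of the moment at which its call begins. get_calibration takes no time and is no camera call.
- arm.hand_in(): hands the job in, once; it reports no verdict.
The state is a dict: "time": time; "joints": joint angles; "joint_vel": joint speeds; "joint_torque": joint torques, N m; "tool_pos": TCP position; "tcp_rot": TCP orientation; "ft_force": force on the tool from outside, world axes, zero at the start; "moment": the same for the moment, N m; "width": opening from 0.0 (shut) to 1.0 (fully open).
Only numpy, scipy, OpenCV 4.12 (cv2) and the standard library are available. Lean on these libraries where they do the work, as an engineer would, in place of code of your own. Each camera call takes 0.05 s, during which the arm holds its last target.

TASK

Speed up the bench shaker for the dishes on it: with a fingertip, gently push the wing of its click-stop dial round clockwise (seen from above) by exactly four clicks from where it stands now, never past the fourth and never backwards, and leave it resting in that click. Then press the round start button on the deck fully down with a fingertip and let it go. Nothing is to be picked up: leave the dishes, the small bottle and the label roll where they are.

Things in the scene. Friction and masses are not known exactly. Their poses are not given: they have to be found in the camera images.
- shaker: Bench shaker, fixed: white housing 230 mm deep (own x, to its back), 210 wide (own y, to its left), its front to the robot, turned up to 0.2 rad. Origin: centre of its underside on the bench. Flat control deck 60 mm high at own x -115 to -1 mm, with dial (x -55, y -40) and start button (x -65, y 68); behind it the dish platform, black mat 85 mm high, side wires up to 97 mm.
- dial_axis (a point): Point on the dial's upright axis, at the wing's top, 100 mm above the bench; x runs outwards along the wing and turns with the dial. The dial: black disc of 40 mm radius, top 76 mm above the bench, with a hub (13 mm radius) and one radial wing, 12 mm thick, reaching 45 mm from the axis, standing from the disc up to 100 mm, with a white line on top.
- wing (a point): Centre of the wing's outer part: 36 mm from the dial's axis, 90 mm above the bench, 10 mm below the wing's top. x points outwards along the wing, y square to its flat upright sides, 6 mm to either side; the +y side is the one to push for clockwise. Moves with the dial. At the start it points to the shaker's right or front right; four clicks bring it to the front or front left.
- dial (a joint): Dial angle, rad: 0 in the click where it stands at the start, growing clockwise seen from above. Clicks are 20 degrees (0.349) apart: four make 1.396; it can turn past them and backwards. Between clicks it resists with up to 0.10 N m (3 to 6 N at the wing), plus some drag when turned fast; past half-way it snaps on into the next click by itself.
- start_top (a point): Centre of the top face of the start button when up: a white push button of 14 mm radius, 82 mm above the bench, in a grey round housing (22 mm radius, 72 mm high, flush with the button when fully down) on the deck, left of the dial; it is pressed straight down. Moves with the button.
- start (a joint): Travel of the start button in m: 0 up, 0.006 fully down. A spring (5 N when fully down) brings it back up.
- dish_left: Loose petri dish, 59 mm across, 14 mm high, on the left half of the platform mat; origin at the centre of its underside. Leave alone.
- dish_right: Loose petri dish, 59 mm across, 14 mm high, on the right half of the platform mat; origin at the centre of its underside. Leave alone.
- vial: Loose small brown screw-cap bottle, 34 mm across, 64 mm high, on the bench to the left of the shaker; origin at the centre of its underside. Leave alone. (Further left at the back stand a fixed tube rack, 80 mm high, and beyond world y = 0.22 m, x = 0.5 m a tall analyser: keep the arm clear.)
- roll: Loose roll of white labels, 60 mm across, 26 mm high, lying on the bench to the right of the shaker; origin at the centre of its underside. Leave alone.
- bezel: Flat grey ring under the dial, with 18 ticks, one per click, 50 mm radius, 3 mm thick, fixed on the deck; it carries the dial; origin at the centre of its underside, on the dial's turning axis, 60 mm above the bench. Its x axis points the way the wing points at the start; it does not turn with the dial.

How it is judged:
By the outcome, as a careful person would: the job done as asked, in the order asked, and still so for the second after the job is handed in, with the robot touching nothing.
It also fails if it takes over 51 s, if anything falls off the work surface, if the arm or the gripper's body presses on something with over 40 N, if the wrist force passes 120 N, or if a joint passes its speed limit or range.

## Working session

There is one attempt and no reset: what is moved stays moved. The work goes in short steps, Python scripts to look and compute and a tool call to move; the robot and the scene stay as the last step left them, time stands still between calls to the robot, and variables do not carry over. Pictures are saved under pics/ and viewed, and the job is handed in when it is done.

Besides the shell and the picture viewer there is one more tool, called by a JSON object that holds its "method" and its "body". servo_tool: Moves the arm, as the interface text tells. Its arguments: {"type":"object","properties":{"plan":{"type":"array"}},"required":["plan"]}

```bash
mkdir -p pics; ls
python3 - <<'E'
from workcell import arm
import cv2,numpy as np
np.set_printoptions(precision=3,suppress=True)
for n in("scene","top"):
    im=arm.capture(n); cv2.imwrite(f"pics/{n}0.png",im[:,:,::-1]); c=arm.get_calibration(n); print(n,c)
s=arm.get_state(); print(s)
E
```

```text
pics
scene {'fx': 432.7361565158676, 'fy': 432.7361565158676, 'cx': 251.49938130195707, 'cy': 186.1337456631773, 'world_from_camera': array([[ -0.669,  -0.52 ,   0.531,  36.453],
       [ -0.743,   0.48 ,  -0.466, 334.613],
       [ -0.013,  -0.706,  -0.708, 773.087],
       [  0.   ,   0.   ,   0.   ,   1.   ]])}
top {'fx': 475.3722286435394, 'fy': 475.3722286435394, 'cx': 259.14606735676807, 'cy': 193.6103490806395, 'world_from_camera': array([[  -0.014,   -0.989,    0.15 ,  383.477],
       [  -1.   ,    0.016,    0.013, -111.895],
       [  -0.016,   -0.15 ,   -0.989, 1050.496],
       [   0.   ,    0.   ,    0.   ,    1.   ]])}
{'time': 0.1, 'joints': array([ 66.795,  39.528, -11.145,  89.74 ,   9.013,  51.712, -12.326]), 'joint_vel': array([ 0.123, -0.074,  0.05 , -0.066, -0.014, -0.04 ,  0.016]), 'joint_torque': array([ -0.004, -54.06 ,  -1.272, -15.899,   0.009,   0.004,   0.   ]), 'tool_pos': array([ 265.376, -565.524,  403.96 ]), 'tcp_rot': array([[-0.001,  0.905,  0.425],
       [ 0.001,  0.425, -0.905],
       [-1.   , -0.   , -0.002]]), 'ft_force': array([-0.067,  0.127, -0.478]), 'moment': array([ 0.005, -0.047, -0.021]), 'width': 0.9998273048316877}
```

View pics/scene0.png

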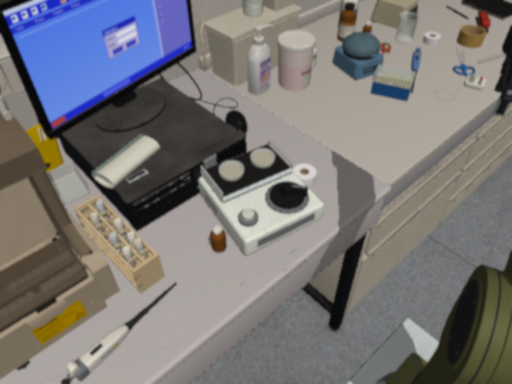

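View pics/top0.png

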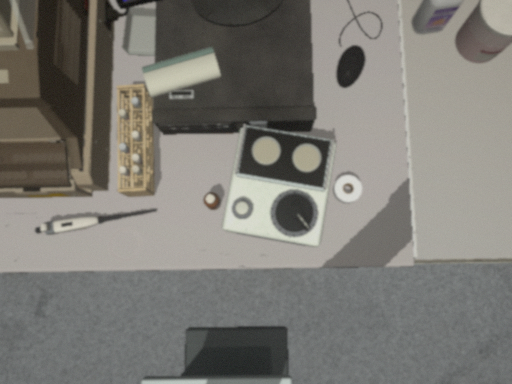

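```bash
cat > h.py <<'E'
import numpy as np,cv2
from workcell import arm
np.set_printoptions(precision=3,suppress=True)
def ray(n,u,v,z):
    c=arm.get_calibration(n);T=c["world_from_camera"]
    d=T[:3,:3]@np.array([(u-c["cx"])/c["fx"],(v-c["cy"])/c["fy"],1]);o=T[:3,3]
    return o+d*(z-o[2])/d[2]
def proj(n,p):
    c=arm.get_calibration(n);T=c["world_from_camera"]
    q=T[:3,:3].T@(np.array(p)-T[:3,3]);return np.array([c["cx"]+c["fx"]*q[0]/q[2],c["cy"]+c["fy"]*q[1]/q[2]])
E
python3 - <<'E'
import cv2
a=cv2.imread("pics/top0.png")[115:255,190:375];b=cv2.imread("pics/scene0.png")[130:260,190:340]
cv2.imwrite("pics/a.png",cv2.resize(a,None,fx=4.2,fy=4.2,interpolation=cv2.INTER_CUBIC))
cv2.imwrite("pics/b.png",cv2.resize(b,None,fx=4.5,fy=4.5,interpolation=cv2.INTER_CUBIC))
E
```

```text
(no output)
```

View pics/a.png

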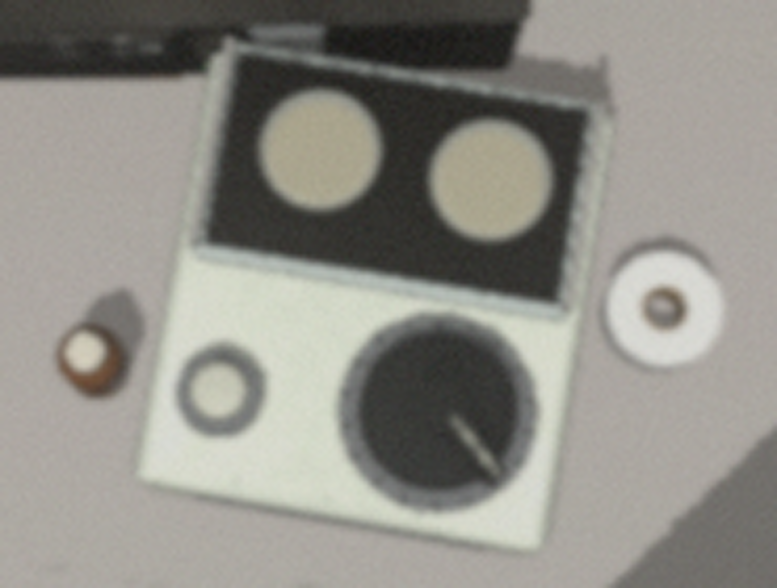

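View pics/b.png

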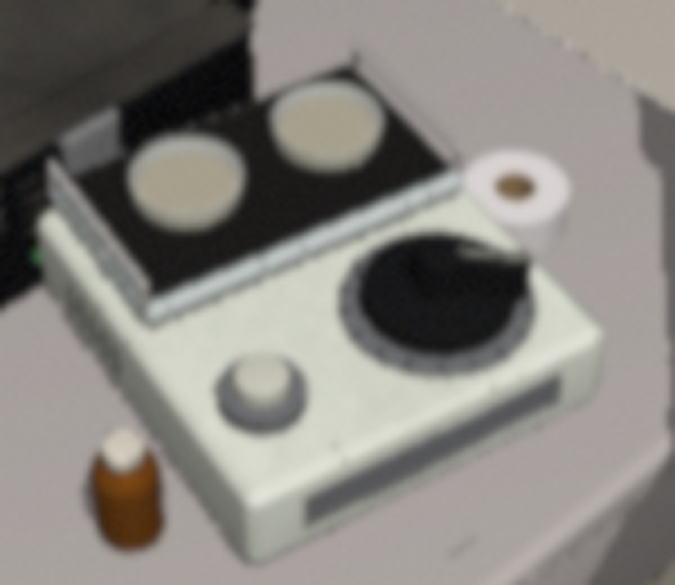

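Top view: dial at about (295,213), the wing's white line from (298,214) to (308,227), button at about (242,208), dishes at (266,150) and (306,158). Now the measurements.

Run:
```python
from h import *
im=cv2.imread("pics/top0.png");g=cv2.cvtColor(im,cv2.COLOR_BGR2GRAY)
def blob(mask,seed):
    n,l,st,ce=cv2.connectedComponentsWithStats(mask.astype(np.uint8)); k=l[seed[1],seed[0]]
    return (l==k).astype(np.uint8)
# dial dark+ring: darker than deck (deck ~220)
m=np.zeros_like(g);cv2.circle(m,(294,213),32,1,-1)
print("gray row",g[213,262:330])
for thr,nm,z in((150,"ring",63),(75,"disc",76)):
    b=blob((g<thr)&(m>0),(288,210)); cs,_=cv2.findContours(b,0,1);c=max(cs,key=cv2.contourArea);c=cv2.convexHull(c)
    e=cv2.fitEllipse(c);p=ray("top",*e[0],z);print(nm,e,p)
m=np.zeros_like(g);cv2.circle(m,(242,208),14,1,-1)
print(g[208,225:260])
b=blob((g<165)&(m>0),(234,208));cs,_=cv2.findContours(b,0,1);c=max(cs,key=cv2.contourArea);e=cv2.fitEllipse(cv2.convexHull(c));print("bt housing",e,ray("top",*e[0],72))
m=np.zeros_like(g);cv2.circle(m,(242,208),7,1,-1)
w=np.where(m>0,np.clip(g.astype(float)-150,0,None),0);yy,xx=np.indices(g.shape)
u,v=(w*xx).sum()/w.sum(),(w*yy).sum()/w.sum();print("btn",u,v,ray("top",u,v,82))
# front edge/ housing corners
for q in((139,478),(543,548)):print("corner",ray("top",190+q[0]/4.2,115+q[1]/4.2,60))
# line
m=np.zeros_like(g);cv2.circle(m,(294,213),22,1,-1)
lm=(g>85)&(m>0);ys,xs=np.nonzero(lm);print(list(zip(xs,ys,g[ys,xs])))
P=np.array([ray("top",x,y,100)[:2] for x,y in zip(xs,ys)]);W=g[ys,xs]-60.
mu=(W[:,None]*P).sum(0)/W.sum();U,S,V=np.linalg.svd((P-mu)*np.sqrt(W)[:,None]);print("line mean",mu,"dir",V[0],np.degrees(np.arctan2(V[0][1],V[0][0])),P)
for n,x in(("dishes",None),):
  for (u,v) in((266,150),(306,158)):print(ray("top",u,v,99))
print("vial",ray("top",211,199,64),"roll",ray("top",348,188,26))
# scene view line
im=cv2.imread("pics/scene0.png")
for u,v in((460,252),(527,260)):print("scene line",ray("scene",190+u/4.5,130+v/4.5,100))
```

```text
gray row [212 218 214 212 211 212 207 191 164 130 123 115 105  83  66  60  53  60
  58  57  57  58  57  57  55  53  53  54  55  54  55  57  54  54  61  67
  71  63  58  52  52  51  53  49  55  53  56  54  49  56  68  89 108 118
 119 140 173 202 214 212 204 190 167 157 164 168 169 165]
ring ((293.7965087890625, 212.64892578125), (46.33669662475586, 46.775901794433594), 136.3162078857422) [ 492.433 -170.159   63.   ]
disc ((294.2935791015625, 212.39105224609375), (36.63882827758789, 38.407875061035156), 160.97596740722656) [ 491.516 -170.427   76.   ]
[169 186 204 212 214 208 184 147 129 132 154 181 194 197 197 200 199 199
 196 196 196 190 178 153 127 124 118 139 177 203 213 216 213 214 212]
bt housing ((242.12442016601562, 207.54078674316406), (20.52783966064453, 22.098861694335938), 23.20220947265625) [503.771 -62.837  72.   ]
btn 241.45029610829104 207.88409475465312 [501.854 -61.948  82.   ]
corner [461.182 -22.119  60.   ]
corner [ 423.661 -221.321   60.   ]
[(np.int64(294), np.int64(191), np.uint8(101)), (np.int64(288), np.int64(192), np.uint8(111)), (np.int64(289), np.int64(192)
[... 25797 characters left out ...]
533 -167.365]
 [ 447.503 -169.358]
 [ 447.473 -171.351]
 [ 447.443 -173.343]
 [ 447.413 -175.336]
 [ 447.383 -177.328]
 [ 447.353 -179.321]
 [ 447.323 -181.313]
 [ 447.293 -183.305]
 [ 447.263 -185.296]
 [ 445.72  -155.359]
 [ 445.69  -157.352]
 [ 445.66  -159.345]
 [ 445.63  -161.338]
 [ 445.6   -163.331]
 [ 445.57  -165.323]
 [ 445.541 -167.315]
 [ 445.511 -169.308]
 [ 445.481 -171.3  ]
 [ 445.451 -173.292]
 [ 445.421 -175.284]
 [ 445.391 -177.275]
 [ 445.361 -179.267]
 [ 443.55  -167.266]]
[ 618.628 -114.253   99.   ]
[ 600.39  -195.757   99.   ]
vial [523.845   2.779  64.   ] roll [ 548.613 -291.582   26.   ]
scene line [ 481.181 -174.434  100.   ]
scene line [ 455.315 -194.347  100.   ]
```

```bash
cat >> h.py <<'E'
C=np.array([492.,-170.])
def goal(x,y,ztip,yang):
    s=arm.get_state();R=s["tcp_rot"]
    d=R.T@(np.array([x,y,ztip+173])-s["tool_pos"])
    a=np.degrees(np.arctan2(R[1,1],R[0,1]))
    r=(a-yang+180)%360-180
    print("t",s["time"],"delta mm",d.round(1),"roll",round(r,1),"yang",round(a,1),"| J",s["joints"].round(0),"F",s["ft_force"].round(1),"w",round(s["width"],2))
def fing(phi,gap,ztip,r=34,yoff=17):
    a=np.radians(phi);p=C+r*np.array([np.cos(a),np.sin(a)])+(yoff+gap)*np.array([-np.sin(a),np.cos(a)])
    print("tip",p.round(1),ztip);goal(p[0],p[1],ztip,phi-90)
E
python3 -c "
from h import *
fing(-141,14,150)"
```

```text
tip [ 485.1 -215.5] 150
t 0.1 delta mm [  81.3  347.6 -223.4] roll -103.9 yang 25.1 | J [ 67.  40. -11.  90.   9.  52. -12.] F [-0.1  0.1 -0.5] w 1.0
```

{"method": "servo_tool", "body": {"plan": [{"jaw": 0,"delta_pos": [0,0.034,-0.022],"roll": -7},{"jaw": 0,"delta_pos": [0,0.068,-0.044],"roll": -14},{"jaw": 0,"delta_pos": [0,0.102,-0.066],"roll": -21},{"jaw": 0,"delta_pos": [0,0.136,-0.088],"roll": -28},{"jaw": 0,"delta_pos": [0,0.17,-0.11],"roll": -35}]}}

```text
time: 0.52
tool_pos: [373.2, -392.3, 404.5]
tcp_rot: [[-0.0, 0.493, 0.87], [0.0, 0.87, -0.493], [-1.0, 0.0, -0.001]]
ft_force: [0.8, -0.8, -0.2]
width: 0.299
```

```bash
python3 -c "
from h import *
fing(-141,14,150)"
```

```text
tip [ 485.1 -215.5] 150
t 0.5167 delta mm [ 81.5 209.   10.3] roll -68.5 yang 60.5 | J [ 54.  34. -21. 104.  16.  45.  -4.] F [ 0.8 -0.8 -0.2] w 0.3
```

{"method": "servo_tool", "body": {"plan": [{"jaw": 0,"delta_pos": [0.01,0.037,0.002],"roll": -7},{"jaw": 0,"delta_pos": [0.02,0.074,0.004],"roll": -14},{"jaw": 0,"delta_pos": [0.03,0.111,0.006],"roll": -21},{"jaw": 0,"delta_pos": [0.04,0.148,0.008],"roll": -28},{"jaw": 0,"delta_pos": [0.05,0.18,0.01],"roll": -35}]}}

```text
time: 0.93
tool_pos: [472.0, -240.4, 354.2]
tcp_rot: [[0.0, -0.097, 0.995], [0.001, 0.995, 0.097], [-1.0, 0.001, 0.0]]
ft_force: [-0.4, -0.3, 0.2]
width: 0.0
```

```bash
python3 -c "
from h import *
fing(-141,14,150)"
```

```text
tip [ 485.1 -215.5] 150
t 0.9333 delta mm [31.2 23.5 15.5] roll -33.4 yang 95.6 | J [ 39.  38. -27. 109.  26.  39.   1.] F [-0.4 -0.3  0.2] w 0.0
```

{"method": "servo_tool", "body": {"plan": [{"jaw": 0,"delta_pos": [0.006,0.005,0.003],"roll": -7},{"jaw": 0,"delta_pos": [0.012,0.01,0.006],"roll": -14},{"jaw": 0,"delta_pos": [0.018,0.015,0.009],"roll": -21},{"jaw": 0,"delta_pos": [0.025,0.02,0.012],"roll": -28},{"jaw": 0,"delta_pos": [0.031,0.0235,0.0155],"roll": -33.4}]}}

```text
time: 1.35
tool_pos: [484.2, -217.6, 322.9]
tcp_rot: [[-0.001, -0.628, 0.778], [0.0, 0.778, 0.628], [-1.0, 0.001, -0.001]]
ft_force: [-0.5, -0.7, -0.0]
width: -0.0
```

```bash
python3 -c "
from h import *
for n in('top','scene'):
    im=arm.capture(n)[:,:,::-1]
    im=im[115:255,190:375] if n=='top' else im[110:260,190:340]
    cv2.imwrite(f'pics/{n}1.png',cv2.resize(im,None,fx=4,fy=4,interpolation=cv2.INTER_CUBIC))
fing(-141,14,110)"
```

```text
tip [ 485.1 -215.5] 110
t 1.45 delta mm [39.6  0.9  1.8] roll -0.4 yang 128.6 | J [ 40.  43. -34. 110.  37.  39.  21.] F [-0.  -0.6 -1.1] w -0.0
```

View pics/scene1.png

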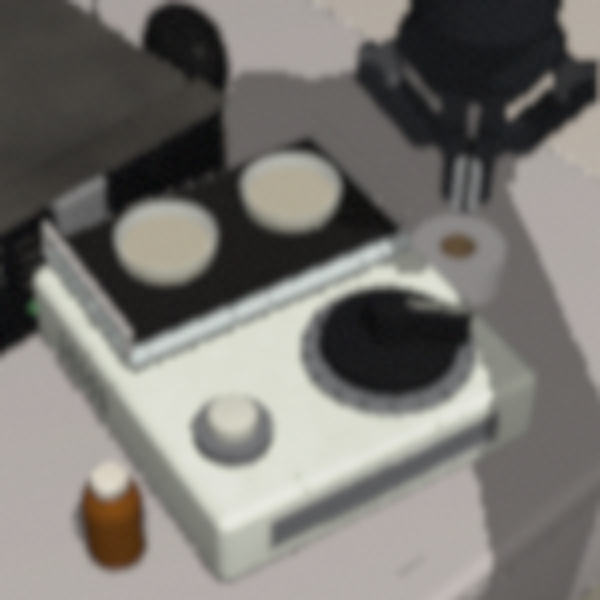

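View pics/top1.png

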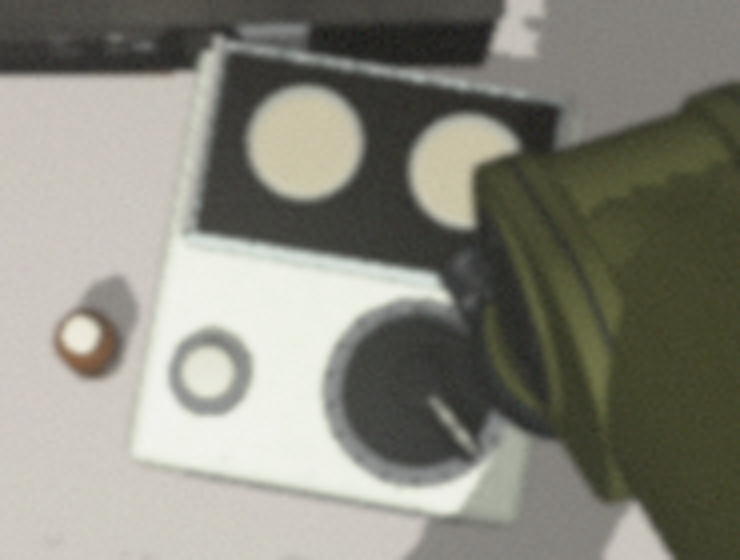

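Scene view: shut fingertips bottom at about (306,161), right of and above the wing; everything is in place. I'll compare with the predicted tip.

```bash
python3 -c "
from h import *
for z in(137,150,163): print(z,proj('scene',[484.2,-217,z]))"
```

```text
137 [305.77 163.95]
150 [306.227 159.485]
163 [306.692 154.932]
```

{"method": "servo_tool", "body": {"plan": [{"jaw": 0,"delta_pos": [0.014,0,0.001],"roll": 0},{"jaw": 0,"delta_pos": [0.028,0,0.002],"roll": 0},{"jaw": 0,"delta_pos": [0.042,0,0.002],"roll": 0},{"jaw": 0,"delta_pos": [0.056,0,0.002],"roll": 0},{"jaw": 0,"delta_pos": [0.061,0,0.002],"roll": 0}]}}

```text
time: 1.87
tool_pos: [485.2, -217.2, 261.4]
tcp_rot: [[-0.003, -0.621, 0.784], [-0.0, 0.784, 0.621], [-1.0, 0.002, -0.002]]
ft_force: [-0.3, 0.1, -0.6]
width: -0.001
```

```bash
python3 -c "
from h import *
for n in('scene',):
    im=arm.capture(n)[:,:,::-1]
    im=im[110:260,190:340]
    cv2.imwrite(f'pics/{n}2.png',cv2.resize(im,None,fx=4,fy=4,interpolation=cv2.INTER_CUBIC))
fing(-141,14,87);fing(-141,0,87)"
```

```text
tip [ 485.1 -215.5] 87
t 1.9167 delta mm [1.2 1.3 0.9] roll -0.6 yang 128.4 | J [ 36.  48. -29. 112.  43.  32.  16.] F [-1.1 -0.3 -0.9] w -0.0
tip [ 476.3 -204.6] 87
t 1.9167 delta mm [ 1.3 15.3  0.8] roll -0.6 yang 128.4 | J [ 36.  48. -29. 112.  43.  32.  16.] F [-1.1 -0.3 -0.9] w -0.0
```

View pics/scene2.png

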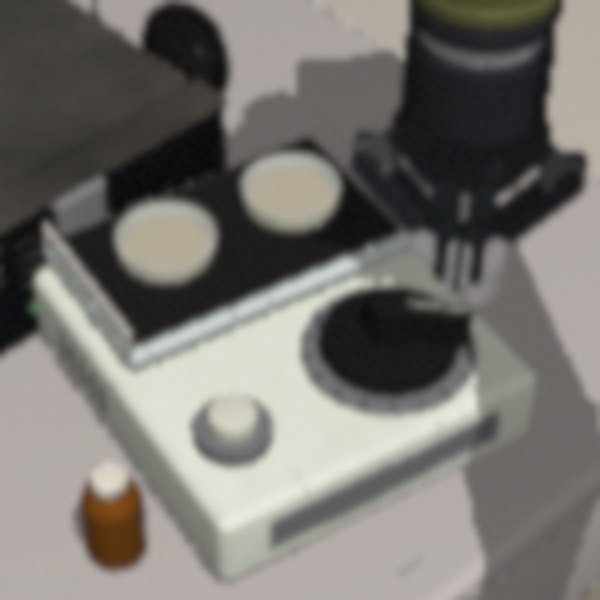

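Fingertips now stand just behind the wing (tip near (306,180)) and overlap its height. Approaching contact.

{"method": "servo_tool", "body": {"plan": [{"jaw": 0,"delta_pos": [0.001,0.003,0.001],"roll": -0.6},{"jaw": 0,"delta_pos": [0.001,0.006,0.001],"roll": -0.6},{"jaw": 0,"delta_pos": [0.001,0.009,0.001],"roll": -0.6},{"jaw": 0,"delta_pos": [0.001,0.011,0.001],"roll": -0.6},{"jaw": 0,"delta_pos": [0.001,0.013,0.001],"roll": -0.6}]}}

```text
time: 2.33
tool_pos: [478.5, -205.8, 262.3]
tcp_rot: [[0.001, -0.631, 0.776], [-0.0, 0.776, 0.631], [-1.0, -0.001, 0.0]]
ft_force: [-0.8, -0.0, 0.9]
width: 0.001
```

```bash
python3 -c "
from h import *
fing(-141,0,87)
fing(-146,0,87)"
```

```text
tip [ 476.3 -204.6] 87
t 2.3333 delta mm [ 2.3  2.3 -1. ] roll 0.1 yang 129.1 | J [ 35.  47. -28. 114.  44.  30.  15.] F [-0.8 -0.   0.9] w 0.0
tip [ 473.3 -203.1] 87
t 2.3333 delta mm [ 2.3  5.4 -2.3] roll 5.1 yang 129.1 | J [ 35.  47. -28. 114.  44.  30.  15.] F [-0.8 -0.   0.9] w 0.0
```

```bash
cat >> h.py <<'E'
def arc(phis,ztip=87,r=34,yoff=17):
    s=arm.get_state();R=s["tcp_rot"];a0=np.degrees(np.arctan2(R[1,1],R[0,1]))
    x=(s["tool_pos"][:2]-C);a=np.radians(a0+90)
    print("t",s["time"],"local phi",round((a0+90)%360-360,1),"r",(x@[np.cos(a),np.sin(a)]).round(1),"off",(x@[-np.sin(a),np.cos(a)]).round(1),"ztip",(s["tool_pos"][2]-173).round(1),"F",s["ft_force"].round(1),"tang",(s["ft_force"][:2]@[-np.sin(a),np.cos(a)]).round(1),"J",s["joints"].round(0))
    for p in phis:
        a=np.radians(p);q=C+r*np.array([np.cos(a),np.sin(a)])+yoff*np.array([-np.sin(a),np.cos(a)])
        d=R.T@(np.array([q[0],q[1],ztip+173])-s["tool_pos"]);print(p,d.round(1),"roll",round((a0-(p-90)+180)%360-180,1))
E
python3 -c "
from h import *
arc([-141,-143,-145,-147.5,-150])"
```

```text
t 2.3333 local phi -140.9 r 33.0 off 19.2 ztip 89.3 F [-0.8 -0.   0.9] tang -0.5 J [ 35.  47. -28. 114.  44.  30.  15.]
-141 [ 2.3  2.3 -1. ] roll 0.1
-143 [ 2.3  3.5 -1.6] roll 2.1
-145 [ 2.3  4.7 -2.1] roll 4.1
-147.5 [ 2.3  6.3 -2.7] roll 6.6
-150 [ 2.3  7.9 -3.2] roll 9.1
```

{"method": "servo_tool", "body": {"plan": [{"jaw": 0,"delta_pos": [0.001,0.0023,-0.001],"roll": 0},{"jaw": 0,"delta_pos": [0.002,0.0035,-0.0016],"roll": 2},{"jaw": 0,"delta_pos": [0.002,0.0047,-0.002],"roll": 4},{"jaw": 0,"delta_pos": [0.002,0.0063,-0.0027],"roll": 6.6},{"jaw": 0,"delta_pos": [0.002,0.0079,-0.0032],"roll": 9}]}}

```text
time: 2.75
tool_pos: [471.6, -202.8, 260.0]
tcp_rot: [[0.002, -0.5, 0.866], [-0.002, 0.866, 0.5], [-1.0, -0.002, 0.001]]
ft_force: [1.9, -3.7, -1.4]
width: 0.001
```

```bash
python3 -c "
from h import *
arc([-152,-154,-156,-158,-160])"
```

```text
t 2.75 local phi -150.0 r 34.0 off 18.2 ztip 87.0 F [ 1.9 -3.7 -1.4] tang 4.2 J [ 33.  47. -25. 115.  42.  27.   7.]
-152 [-0.   2.4 -0.6] roll 2.0
-154 [-0.   3.6 -1.1] roll 4.0
-156 [-0.   4.8 -1.6] roll 6.0
-158 [-0.1  6.1 -2. ] roll 8.0
-160 [-0.1  7.4 -2.4] roll 10.0
```

{"method": "servo_tool", "body": {"plan": [{"jaw": 0,"delta_pos": [0,0.0012,-0.0006],"roll": 2},{"jaw": 0,"delta_pos": [0,0.0024,-0.001],"roll": 4},{"jaw": 0,"delta_pos": [0,0.0036,-0.0015],"roll": 6},{"jaw": 0,"delta_pos": [0,0.0049,-0.002],"roll": 8},{"jaw": 0,"delta_pos": [0,0.0062,-0.0024],"roll": 10}]}}

```text
time: 3.17
tool_pos: [465.8, -197.8, 259.8]
tcp_rot: [[0.0, -0.342, 0.94], [-0.0, 0.94, 0.342], [-1.0, -0.0, 0.0]]
ft_force: [-0.3, -1.3, 0.3]
width: -0.001
```

```bash
python3 -c "
from h import *
arc([-162,-164,-166,-168,-170])"
```

```text
t 3.1667 local phi -160.0 r 34.1 off 17.1 ztip 86.8 F [-0.3 -1.3  0.3] tang 1.1 J [ 31.  46. -22. 116.  39.  25.  -1.]
-162 [-0.2  1.3 -0.4] roll 2.0
-164 [-0.2  2.5 -1. ] roll 4.0
-166 [-0.2  3.8 -1.5] roll 6.0
-168 [-0.2  5.  -1.9] roll 8.0
-170 [-0.2  6.3 -2.3] roll 10.0
```

{"method": "servo_tool", "body": {"plan": [{"jaw": 0,"delta_pos": [0,0.0013,-0.0004],"roll": 2},{"jaw": 0,"delta_pos": [0,0.0025,-0.001],"roll": 4},{"jaw": 0,"delta_pos": [0,0.0038,-0.0015],"roll": 6},{"jaw": 0,"delta_pos": [0,0.005,-0.0019],"roll": 8},{"jaw": 0,"delta_pos": [0,0.0063,-0.0023],"roll": 10}]}}

```text
time: 3.58
tool_pos: [461.8, -193.7, 259.9]
tcp_rot: [[0.001, -0.173, 0.985], [-0.002, 0.985, 0.173], [-1.0, -0.002, 0.001]]
ft_force: [0.5, -3.7, -1.5]
width: 0.001
```

```bash
python3 -c "
from h import *
arc([-172,-174,-176,-178,-180])"
```

```text
t 3.5833 local phi -170.0 r 33.8 off 18.1 ztip 86.9 F [ 0.5 -3.7 -1.5] tang 3.7 J [ 29.  45. -19. 117.  36.  23.  -8.]
-172 [-0.1  2.3 -0.7] roll 2.0
-174 [-0.1  3.5 -1.3] roll 4.0
-176 [-0.1  4.7 -1.7] roll 6.0
-178 [-0.1  6.  -2.2] roll 8.0
-180 [-0.1  7.2 -2.6] roll 10.0
```

{"method": "servo_tool", "body": {"plan": [{"jaw": 0,"delta_pos": [0,0.0012,-0.0005],"roll": 2},{"jaw": 0,"delta_pos": [0,0.0024,-0.001],"roll": 4},{"jaw": 0,"delta_pos": [0,0.0036,-0.0015],"roll": 6},{"jaw": 0,"delta_pos": [0,0.0049,-0.002],"roll": 8},{"jaw": 0,"delta_pos": [0,0.0062,-0.0024],"roll": 10}]}}

```text
time: 4.0
tool_pos: [458.0, -186.7, 259.8]
tcp_rot: [[0.0, 0.0, 1.0], [0.0, 1.0, -0.0], [-1.0, 0.0, 0.0]]
ft_force: [-0.3, 0.8, -0.7]
width: 0.001
```

```bash
python3 -c "
from h import *
for n in('scene',):
    im=arm.capture(n)[:,:,::-1]
    im=im[110:260,190:340]
    cv2.imwrite(f'pics/{n}3.png',cv2.resize(im,None,fx=4,fy=4,interpolation=cv2.INTER_CUBIC))
arc([-182,-184,-186,-188,-190])"
```

```text
t 4.05 local phi -180.1 r 34.0 off 16.5 ztip 86.8 F [-0.8 -0.4 -0.3] tang 0.4 J [ 26.  45. -16. 119.  32.  21. -16.]
-182 [-0.2  0.6 -0.5] roll 1.9
-184 [-0.2  1.8 -1.1] roll 3.9
-186 [-0.2  3.1 -1.6] roll 5.9
-188 [-0.2  4.3 -2. ] roll 7.9
-190 [-0.2  5.6 -2.4] roll 9.9
```

View pics/scene3.png

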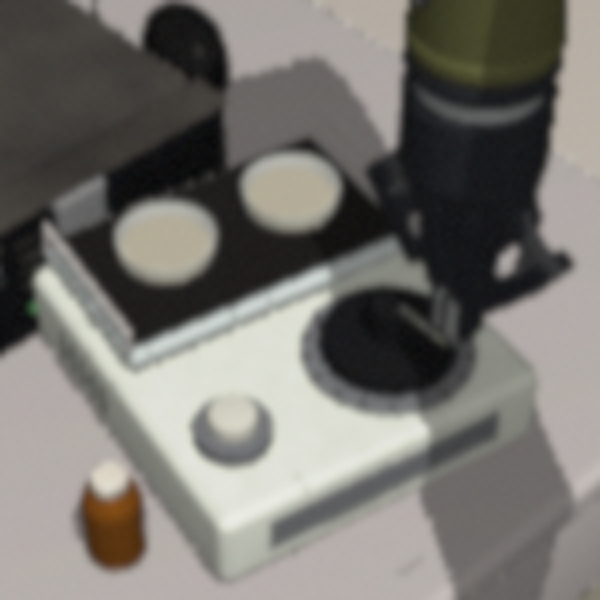

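Scene view: line now runs (291,187) to (302.5,196), with the finger alongside it; compute its angle.

```bash
cat >> h.py <<'E'
def ang(n,a,b):
    p,q=ray(n,*a,100)[:2],ray(n,*b,100)[:2];f=lambda v:round(np.degrees(np.arctan2(v[1],v[0]))%360-360,1)
    print("line",f(q-p),"tip-from-C",f(q-C),p.round(0),q.round(0))
E
python3 -c "
from h import *
ang('scene',(290.75,187),(302.5,196.25))
arc([-182,-184,-186,-188,-190])"
```

```text
line -182.4 tip-from-C -182.1 [ 481. -170.] [ 445. -168.]
t 4.05 local phi -180.1 r 34.0 off 16.5 ztip 86.8 F [-0.8 -0.4 -0.3] tang 0.4 J [ 26.  45. -16. 119.  32.  21. -16.]
-182 [-0.2  0.6 -0.5] roll 1.9
-184 [-0.2  1.8 -1.1] roll 3.9
-186 [-0.2  3.1 -1.6] roll 5.9
-188 [-0.2  4.3 -2. ] roll 7.9
-190 [-0.2  5.6 -2.4] roll 9.9
```

Two clicks (‑181/‑182°). Continuing to the third.

{"method": "servo_tool", "body": {"plan": [{"jaw": 0,"delta_pos": [0,0.0008,-0.0005],"roll": 2},{"jaw": 0,"delta_pos": [0,0.002,-0.001],"roll": 4},{"jaw": 0,"delta_pos": [0,0.0032,-0.0015],"roll": 6},{"jaw": 0,"delta_pos": [0,0.0045,-0.002],"roll": 8},{"jaw": 0,"delta_pos": [0,0.0058,-0.0024],"roll": 10}]}}

```text
time: 4.47
tool_pos: [455.7, -181.8, 259.8]
tcp_rot: [[0.0, 0.176, 0.984], [-0.001, 0.984, -0.176], [-1.0, -0.001, 0.001]]
ft_force: [0.7, -3.0, 0.0]
width: -0.001
```

```bash
python3 -c "
from h import *
arc([-192,-194,-196,-198,-200])"
```

```text
t 4.4667 local phi -190.1 r 33.6 off 18.0 ztip 86.8 F [ 0.7 -3.   0. ] tang 2.9 J [ 24.  44. -13. 119.  29.  19. -22.]
-192 [-0.2  2.1 -0.9] roll 1.9
-194 [-0.2  3.3 -1.5] roll 3.9
-196 [-0.2  4.5 -1.9] roll 5.9
-198 [-0.2  5.8 -2.4] roll 7.9
-200 [-0.2  7.1 -2.8] roll 9.9
```

{"method": "servo_tool", "body": {"plan": [{"jaw": 0,"delta_pos": [0,0.0012,-0.0006],"roll": 2},{"jaw": 0,"delta_pos": [0,0.0024,-0.0012],"roll": 4},{"jaw": 0,"delta_pos": [0,0.0036,-0.0017],"roll": 6},{"jaw": 0,"delta_pos": [0,0.0049,-0.0022],"roll": 8},{"jaw": 0,"delta_pos": [0,0.0062,-0.0026],"roll": 10}]}}

```text
time: 4.88
tool_pos: [454.1, -173.9, 259.6]
tcp_rot: [[-0.0, 0.342, 0.94], [0.001, 0.94, -0.342], [-1.0, 0.001, -0.001]]
ft_force: [-0.5, -0.6, -0.4]
width: 0.001
```

```bash
python3 -c "
from h import *
for n in('scene',):
    im=arm.capture(n)[:,:,::-1]
    im=im[110:260,190:340]
    cv2.imwrite(f'pics/{n}4.png',cv2.resize(im,None,fx=4,fy=4,interpolation=cv2.INTER_CUBIC))
arc([-202,-204,-206,-208,-210])"
```

```text
t 4.9333 local phi -200.1 r 34.3 off 16.5 ztip 86.7 F [-0.   0.7  0.6] tang -0.7 J [ 22.  44. -10. 120.  24.  18. -29.]
-202 [-0.3  0.7 -0.3] roll 1.9
-204 [-0.3  1.9 -0.8] roll 3.9
-206 [-0.3  3.1 -1.3] roll 5.9
-208 [-0.3  4.3 -1.7] roll 7.9
-210 [-0.3  5.6 -2.1] roll 9.9
```

View pics/scene4.png

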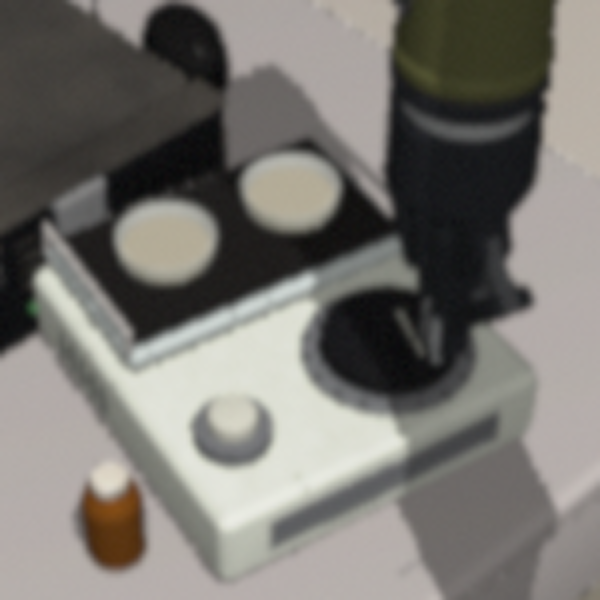

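```bash
python3 -c "
from h import *
ang('scene',(289.75,187),(296.75,200))"
```

```text
line -204.4 tip-from-C -201.8 [ 483. -168.] [ 445. -151.]
```

{"method": "servo_tool", "body": {"plan": [{"jaw": 0,"delta_pos": [0,0.0008,-0.0004],"roll": 2},{"jaw": 0,"delta_pos": [0,0.002,-0.001],"roll": 4},{"jaw": 0,"delta_pos": [0,0.0032,-0.0014],"roll": 6},{"jaw": 0,"delta_pos": [0,0.0045,-0.0018],"roll": 8},{"jaw": 0,"delta_pos": [0,0.0058,-0.0022],"roll": 10}]}}

```text
time: 5.35
tool_pos: [453.8, -169.0, 259.7]
tcp_rot: [[-0.001, 0.502, 0.865], [-0.001, 0.865, -0.502], [-1.0, -0.001, -0.0]]
ft_force: [-1.1, -3.4, 0.0]
width: -0.003
```

```bash
python3 -c "
from h import *
arc([-211,-212,-213,-214,-215])"
```

```text
t 5.35 local phi -210.1 r 33.6 off 18.3 ztip 86.7 F [-1.1 -3.4  0. ] tang 3.5 J [ 20.  44.  -8. 120.  20.  17. -35.]
-211 [-0.3  1.9 -0.7] roll 0.9
-212 [-0.3  2.5 -1. ] roll 1.9
-213 [-0.3  3.1 -1.2] roll 2.9
-214 [-0.3  3.7 -1.5] roll 3.9
-215 [-0.3  4.3 -1.8] roll 4.9
```

{"method": "servo_tool", "body": {"plan": [{"jaw": 0,"delta_pos": [0,0.0008,-0.0003],"roll": 1.2},{"jaw": 0,"delta_pos": [0,0.0016,-0.0007],"roll": 2.4},{"jaw": 0,"delta_pos": [0,0.0023,-0.001],"roll": 3.6},{"jaw": 0,"delta_pos": [0,0.003,-0.0013],"roll": 4.8},{"jaw": 0,"delta_pos": [0,0.0037,-0.0017],"roll": 6}]}}

```text
time: 5.77
tool_pos: [454.8, -163.7, 259.7]
tcp_rot: [[0.001, 0.587, 0.81], [0.001, 0.81, -0.587], [-1.0, 0.001, 0.0]]
ft_force: [-0.2, 0.3, 1.0]
width: 0.004
```

```bash
python3 -c "
from h import *
for n in('scene',):
    im=arm.capture(n)[:,:,::-1]
    im=im[110:260,190:340]
    cv2.imwrite(f'pics/{n}5.png',cv2.resize(im,None,fx=4,fy=4,interpolation=cv2.INTER_CUBIC))
arc([-216,-217,-218,-219])"
```

```text
t 5.8167 local phi -216.0 r 33.9 off 16.7 ztip 86.7 F [-0.3  0.3  0.1] tang -0.1 J [ 19.  44.  -7. 121.  17.  16. -39.]
-216 [-0.3 -0.3 -0.1] roll 0.0
-217 [-0.3  0.3 -0.4] roll 1.0
-218 [-0.3  0.9 -0.7] roll 2.0
-219 [-0.3  1.5 -1. ] roll 3.0
```

View pics/scene5.png

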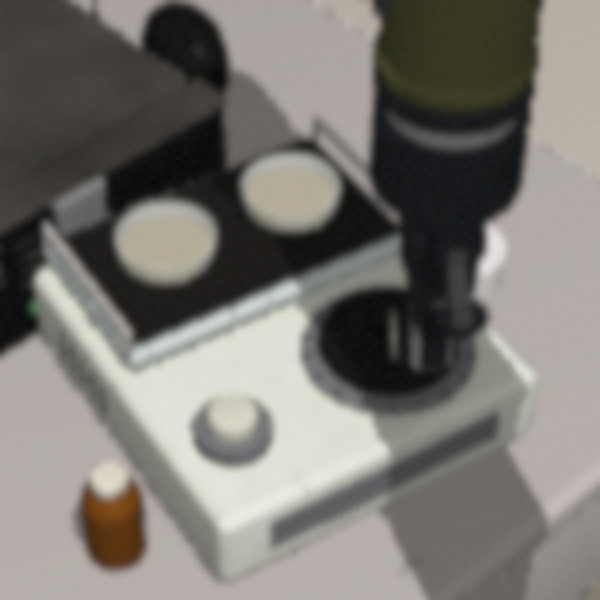

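```bash
python3 -c "
from h import *
ang('scene',(287.75,187),(289.25,200.5))"
```

```text
line -220.9 tip-from-C -220.4 [ 486. -165.] [ 455. -139.]
```

At the fourth click (‑221°, no contact force). Back off, then up.

{"method": "servo_tool", "body": {"plan": [{"jaw": 0,"delta_pos": [0,-0.004,0],"roll": 0},{"jaw": 0,"delta_pos": [0,-0.009,0],"roll": 0},{"jaw": 0,"delta_pos": [-0.01,-0.012,0],"roll": 0},{"jaw": 0,"delta_pos": [-0.03,-0.012,0],"roll": 0},{"jaw": 0,"delta_pos": [-0.06,-0.012,0],"roll": 0}]}}

```text
time: 6.23
tool_pos: [446.3, -174.6, 319.4]
tcp_rot: [[-0.005, 0.586, 0.81], [0.001, 0.81, -0.586], [-1.0, -0.002, -0.004]]
ft_force: [0.4, -0.1, 0.0]
width: -0.003
```

```bash
python3 -c "
from h import *
goal(502.5,-62.3,130,54)
goal(502.5,-62.3,130,79)"
```

```text
t 6.2333 delta mm [ 16.2 123.9 -20.2] roll 0.1 yang 54.1 | J [ 23.  37. -11. 119.  16.  25. -36.] F [ 0.4 -0.1  0. ] w -0.0
t 6.2333 delta mm [ 16.2 123.9 -20.2] roll -24.9 yang 54.1 | J [ 23.  37. -11. 119.  16.  25. -36.] F [ 0.4 -0.1  0. ] w -0.0
```

{"method": "servo_tool", "body": {"plan": [{"jaw": 0,"delta_pos": [0,0.025,-0.004],"roll": 0},{"jaw": 0,"delta_pos": [0,0.05,-0.008],"roll": 0},{"jaw": 0,"delta_pos": [0,0.075,-0.012],"roll": 0},{"jaw": 0,"delta_pos": [0,0.1,-0.016],"roll": 0},{"jaw": 0,"delta_pos": [0.01,0.124,-0.02],"roll": 0}]}}

```text
time: 6.65
tool_pos: [504.8, -61.4, 311.7]
tcp_rot: [[0.004, 0.587, 0.81], [-0.0, 0.81, -0.587], [-1.0, 0.002, 0.003]]
ft_force: [1.1, -0.4, -0.2]
width: 0.002
```

{"method": "servo_tool", "body": {"plan": [{"jaw": 0,"delta_pos": [0.01,0,0],"roll": 0},{"jaw": 0,"delta_pos": [0.02,0,0],"roll": 0},{"jaw": 0,"delta_pos": [0.03,0,0],"roll": 0},{"jaw": 0,"delta_pos": [0.036,0,0],"roll": 0},{"jaw": 0,"delta_pos": [0.036,0,0],"roll": 0}]}}

```text
time: 7.07
tool_pos: [502.9, -63.2, 272.4]
tcp_rot: [[-0.003, 0.587, 0.809], [-0.001, 0.809, -0.587], [-1.0, -0.003, -0.002]]
ft_force: [-0.2, -0.2, 0.5]
width: -0.002
```

```bash
python3 -c "
from h import *
for n in('scene','top'):
    im=arm.capture(n)[:,:,::-1]
    im=im[110:260,190:340] if n=='scene' else im[115:255,190:340]
    cv2.imwrite(f'pics/{n}6.png',cv2.resize(im,None,fx=4,fy=4,interpolation=cv2.INTER_CUBIC))
goal(502.5,-62.3,82,54)"
```

```text
t 7.1667 delta mm [18.5 -0.2 -1.1] roll 0.1 yang 54.1 | J [  6.  43.  -7. 116.  14.  21. -48.] F [-0.  -0.   0.3] w 0.0
```

View pics/scene6.png

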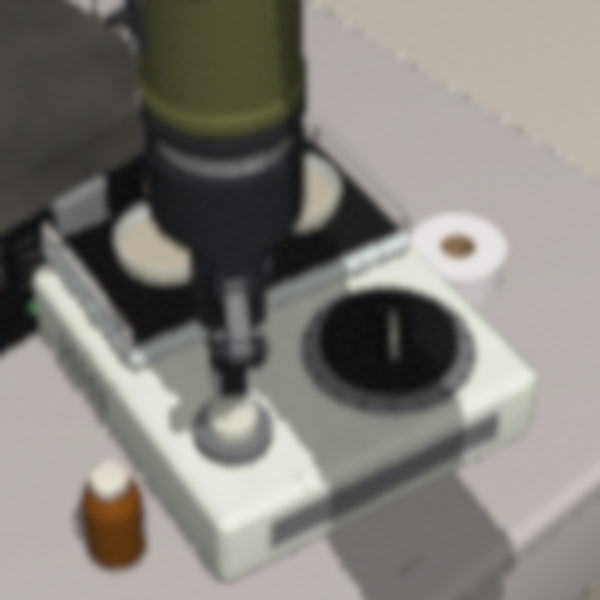

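View pics/top6.png

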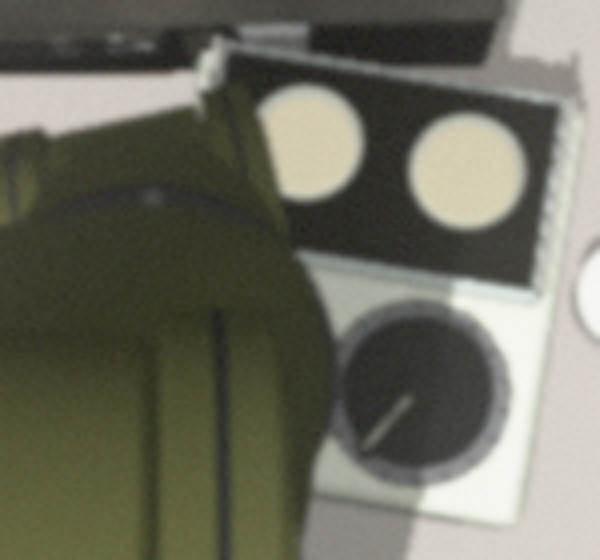

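The finger is over the button (tip at about (248,206) in the scene picture); the dial line rests towards front left. Pressing.

{"method": "servo_tool", "body": {"plan": [{"jaw": 0,"delta_pos": [0.007,0,-0.001],"roll": 0},{"jaw": 0,"delta_pos": [0.013,0,-0.001],"roll": 0},{"jaw": 0,"delta_pos": [0.017,0,-0.001],"roll": 0},{"jaw": 0,"delta_pos": [0.02,0,-0.001],"roll": 0},{"jaw": 0,"delta_pos": [0.023,0,-0.001],"roll": 0}]}}

```text
time: 7.58
tool_pos: [502.9, -61.3, 250.5]
tcp_rot: [[-0.0, 0.586, 0.81], [-0.0, 0.81, -0.586], [-1.0, -0.0, -0.0]]
ft_force: [-0.8, -0.1, 4.3]
width: 0.002
```

{"method": "servo_tool", "body": {"plan": [{"jaw": 0,"delta_pos": [0.001,0,0],"roll": 0},{"jaw": 0,"delta_pos": [0.002,0,0],"roll": 0},{"jaw": 0,"delta_pos": [0.003,0,0],"roll": 0},{"jaw": 0,"delta_pos": [0.003,0,0],"roll": 0}]}}

```text
time: 7.92
tool_pos: [502.8, -61.3, 249.3]
tcp_rot: [[0.001, 0.586, 0.81], [-0.001, 0.81, -0.586], [-1.0, -0.0, 0.001]]
ft_force: [-3.4, 1.3, 17.5]
width: 0.0
```

17.5 N at tip height 76.3 mm means the button is at its stop. Releasing.

{"method": "servo_tool", "body": {"plan": [{"jaw": 0,"delta_pos": [-0.006,0,0],"roll": 0},{"jaw": 0,"delta_pos": [-0.014,0,0],"roll": 0},{"jaw": 0,"delta_pos": [-0.035,0,0],"roll": 0},{"jaw": 0,"delta_pos": [-0.065,0,0],"roll": 0},{"jaw": 0,"delta_pos": [-0.095,0,0],"roll": 0}]}}

```text
time: 8.33
tool_pos: [502.8, -61.1, 343.4]
tcp_rot: [[-0.002, 0.585, 0.811], [0.0, 0.811, -0.585], [-1.0, -0.001, -0.002]]
ft_force: [1.3, -0.9, 0.0]
width: 0.001
```

{"method": "servo_tool", "body": {"plan": [{"jaw": 0,"delta_pos": [-0.03,0,0],"roll": 0},{"jaw": 0,"delta_pos": [-0.06,-0.03,0],"roll": 0},{"jaw": 0,"delta_pos": [-0.09,-0.06,0],"roll": 0},{"jaw": 0,"delta_pos": [-0.1,-0.09,0],"roll": 0},{"jaw": 0,"delta_pos": [-0.1,-0.09,0],"roll": 0}]}}

```text
time: 8.75
tool_pos: [447.4, -139.6, 445.4]
tcp_rot: [[0.002, 0.593, 0.805], [-0.005, 0.805, -0.593], [-1.0, -0.003, 0.004]]
ft_force: [0.4, -1.3, 0.2]
width: 0.004
```

```bash
python3 -c "
from h import *
for n in('scene','top'):
    im=arm.capture(n)[:,:,::-1]
    im=im[110:260,190:340] if n=='scene' else im[115:255,190:340]
    cv2.imwrite(f'pics/{n}7.png',cv2.resize(im,None,fx=4,fy=4,interpolation=cv2.INTER_CUBIC))
ang('top',(292.5,214.5),(280.75,227.5))
s=arm.get_state();print(s['time'],s['tool_pos'],s['ft_force'],s['joint_vel'])"
```

```text
line -223.1 tip-from-C -221.1 [ 485. -165.] [ 459. -141.]
8.85 [ 449.698 -135.308  443.43 ] [ 0.634  0.994 -0.577] [-2.452  1.924 -1.901 -0.383 -0.314 -0.619 -0.338]
```

View pics/scene7.png

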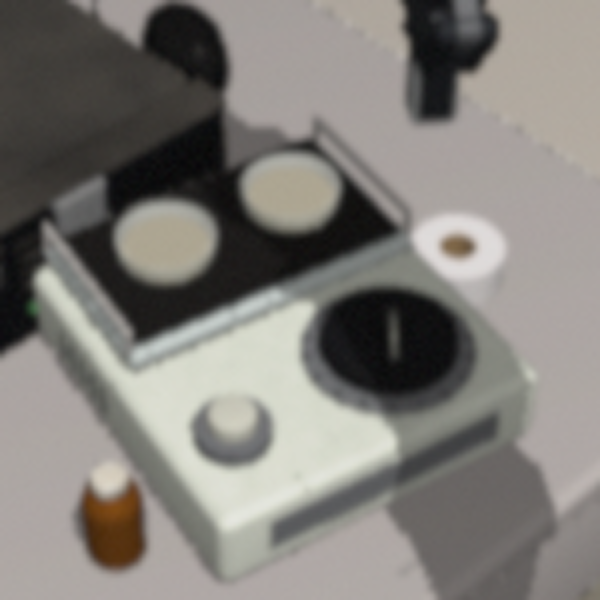

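View pics/top7.png

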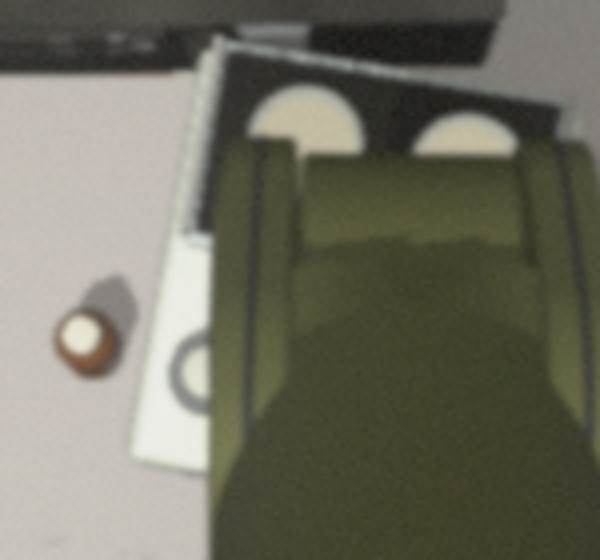

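The scene picture shows the dial line unchanged at front left (about (288,193)). The button is up at (248,213), the dishes, bottle and roll haven't moved, and the gripper is clear. Handing in.

{"method": "servo_tool", "body": {"plan": [{"jaw": 0,"delta_pos": [0,0,0],"roll": 0},{"jaw": 0,"delta_pos": [0,0,0],"roll": 0},{"jaw": 0,"delta_pos": [0,0,0],"roll": 0}]}}

```text
time: 9.1
tool_pos: [450.8, -133.1, 442.1]
tcp_rot: [[-0.001, 0.584, 0.812], [0.001, 0.812, -0.584], [-1.0, 0.0, -0.001]]
ft_force: [0.4, -0.0, -0.1]
width: 0.0
```

```bash
python3 -c "
from workcell import arm
print(arm.hand_in())"
```

```text
the job is handed in; nothing more can be done
None
```

The dial is four clicks further clockwise and at rest, and the start button was pressed to its stop and let go. I handed the job in at 9.1 s.

- **Dial:** I pushed the wing with the closed fingertips, and the highest force I read while pushing was about 4 N. The white line went from about -141° to about -221°, which is four clicks of 20°. The scene view gave -220.9° and -220.4°. The top view gave -223.1° along the line and -221.1° from the tip, a spread of 2–3° and well within half a click.
- **Button:** The force rose to 17.5 N with the fingertip at 76.3 mm, far above the 5 N spring, so the button was at its stop. The last scene picture shows it back up.
- **Everything else:** The dishes, bottle and label roll look unmoved in the last scene picture, judged by eye, and the gripper was clear of everything. In the last top picture the arm hid the dial and roll and partly covered the dishes and button.

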